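# Slide the chopping board out over the scrap bowl

## Task

Get the thin chopping board ready for sweeping scraps into the bowl: with your fingertips push it flat across the thick butcher block, towards the bowl, until its end sticks out about 5 cm past the block's edge over the bowl, with the board square to that edge and nothing but that end sticking out. Do not lift or tip the board; leave the bowl, the plate and everything else standing where they are, and finish with the hand clear.

Things in the scene. Friction and masses are not known exactly. Their poses are not given: they have to be found in the camera images.
- block: Dark wooden butcher block, a solid slab that does not move: 300 (its x) by 380 (its y) by 70 mm high. Origin at the centre of its underside on the counter; x points away from the robot, y to the robot's left, up to about 15 degrees of yaw. Its top is flat, 70 mm above the counter. Its two 300 mm long edges at y = +190 mm and y = -190 mm face the bowl and the plate, one each; which one is at which edge changes.
- board: Thin pale wooden chopping board lying loose on the block: 150 (its x) by 220 (its y) by 9 mm thick, square sides, some 0.15 to 0.3 kg. Origin at the centre of its underside, x and y roughly along the block's (turned up to about 14 degrees against it at the start). At the start it lies wholly on the block. It slides with ordinary friction (about 1 to 3 N).
- board_left_end (a point): Middle of the board's 150 mm wide left end (board y = +110 mm), on its upper face, 9 mm above the block's top.
- board_right_end (a point): Middle of the board's 150 mm wide right end (board y = -110 mm), on its upper face, 9 mm above the block's top.
- bowl: White ceramic scrap bowl, 144 mm across the rim and 55 mm high, standing on the counter just beside the block's left (+y) or right (-y) edge, its centre about 270 mm from the block's centre; its rim is 15 mm lower than the block's top. Origin at the centre of its foot. The board is to go out on this side.
- plate: White flat plate, 144 mm across and 18 mm high, standing on the counter beside the block's other edge, its centre about 270 mm from the block's centre. Origin at the centre of its foot. Leave it.
- salt: Steel salt shaker, 34 mm across and 56 mm high, standing on the block along its far side (about 128 mm beyond the block's centre line in block x), beside the board. Origin at the centre of its foot. Leave it.
- pepper: Wooden pepper mill, 34 mm across and 70 mm high, standing on the block along its far side, as the salt does. Origin at the centre of its foot. Leave it.
- soda: Dark bottle with a red cap, 64 mm across and 200 mm high, on the counter to the left of the block, past the bowl or plate there. Origin at the centre of its foot. Leave it.
- jar: Glass jar with a steel lid, 72 mm across and 90 mm high, on the counter to the right of the block, past the bowl or plate there. Origin at the centre of its foot. Leave it.
There are look-alikes about, which are no part of the job. Leave any brown, orange or purple look-alike of the bowl alone.

How it is judged:
By the outcome, as a careful person would: the job done as asked, in the order asked, and still so for the second after the job is handed in, with the robot touching nothing.
It also fails if it takes over 42 s, if anything falls off the work surface, if the arm or the gripper's body presses on something with over 40 N, if the wrist force passes 120 N, or if a joint passes its speed limit or range.

## Robot

A 6-joint arm with a two-finger parallel gripper is mounted at the origin on the work surface. World frame = base frame: x ahead of the robot, y to its left, z up, the work surface at z = 0. Lengths are in mm, angles in rad, forces in N, time in s.
With the tool pointing down it reaches from about 350 to 875 mm from the base axis. Payload 4.2 kg.
Tool frame: the origin (TCP) lies at the very end of the fingers, on their centre line; the grasp point (between the pads) lies 19 mm behind it; z points along the fingers, y is the line along which they close (so a half turn about z gives the same grasp; the last joint's range is limited). The gripper opens to 85 mm and grips with 20 to 120 N. Pads are 22 mm wide; open, the fingers measure 114 mm over their backs; the gripper's body (76 mm by 85 mm) begins 54 mm behind the grasp point. The pads swing forward as they close: fully open they stand 13 mm farther back than shut.
Start: joints at [-0.906, 0.385, 0.008, 0, -1.194, -0.259], TCP at [246.734, -574.214, 231.312] pointing down, gripper open.
Joint ranges: [-3.14, 3.14], [-1.21, 2.06], [-1.07, 1.41], [-3.16, 2.05], [-2.99, -0.16], [-3.1, 3.1]. Speed limits (rad/s): [2.79, 2.79, 3.14, 3.14, 3.14, 3.14].

## Interface

Orientations are given as a unit quaternion [x, y, z, w].
In Python, from bench import read_state, get_image, camera_model, job_done gives the robot as it stands.
- The arm moves only by the shell command python3 -m handwheel 'ROWS'. ROWS is JSON, a list of rows, each a list of 7 numbers: the shift along the tool's x, y, z in m, then the turn, a rotation vector about the tool's x, y, z in rad, then the gripper's target within -1 to 1 (fully open at 1, half-way at 0, shut at -1). In form: [[dx, dy, dz, wx, wy, wz, jaw], ...]. A call has 1 to 10 rows; each row is the pose to reach, as a shift and turn from the pose commanded when the call began, along the tool's axes at that moment; what a row does not reach only later rows make up. A row lasts 1/8 s, in which the tool goes at most 62.5 mm and 10.7 degrees, less where a joint would pass 70% of its speed; a pose out of reach is approached as far as the arm can. A call with a gripper value outside its range is refused whole. The fingers move at their own pace and stop on an object; the grip force is fixed at half the most. Time passes only in rows, so rows that repeat a pose let the fingers close. It gives the time, the measured TCP pose, the force, the opening and the grip force at its end, in the units of the state.
- read_state(): the state, without advancing time (a new reading comes with each control period).
- get_image(name): name is "side" or "top"; returns (picture, depth): 400x640x3 uint8, blue, green, red; 400x640 float32, mm along the optical axis (not along the pixel's ray), 0 where there is no reading.
- camera_model(name): a dict with "K" (3x3 intrinsics, pixels), "rvec" (rotation vector, rad) and "tvec" (3), from world to camera coordinates, as OpenCV has them. Camera axes: x right, y down, z forward; pixel columns grow to the right and rows downward; lengths in mm; the calibration is good to about 2 mm. A picture is of the moment at which its call begins. camera_model takes no time and is no camera call.
- job_done(): hands the job in; it is judged then, once.
The state is a dict: "clock": time; "joints": joint angles; "joint_vel": joint speeds; "joint_efforts": joint torques, N m; "position": TCP position; "ee_rot": TCP orientation; "contact_force": force on the tool from outside, world axes, zero at the start; "wrist_torque": the same for the moment, N m; "gripper_width": finger opening in mm; "grasp_force": force on a finger pad.
Only numpy, scipy, OpenCV 4.12 (cv2) and the standard library are available. Lean on these libraries where they do the work, as an engineer would, in place of code of your own. Each camera call takes 0.05 s, during which the arm holds its last target. There are 200 camera calls.

## Working session

There is one attempt and no reset: what is moved stays moved. The work goes in short steps, Python scripts to look and compute and a shell command to move; the robot and the scene stay as the last step left them, time stands still between calls to the robot, and variables do not carry over. Pictures are saved under pics/ and viewed, at most 10 in all, crops included, and the job is handed in when it is done.

```bash
mkdir -p pics; cat > h.py <<'E'
import numpy as np,cv2
from bench import *
def cam(n):
    c=camera_model(n);K=np.array(c["K"],float);R=cv2.Rodrigues(np.array(c["rvec"],float))[0];t=np.array(c["tvec"],float).ravel();return K,R,t
def cloud(n,d):
    K,R,t=cam(n);v,u=np.mgrid[:d.shape[0],:d.shape[1]]
    P=np.stack([(u-K[0,2])/K[0,0]*d,(v-K[1,2])/K[1,1]*d,d],-1)
    return (P-t)@R
def px(n,u,v,z):
    K,R,t=cam(n);r=R.T@np.linalg.inv(K)@[u,v,1];o=-R.T@t
    return o+r*(z-o[2])/r[2]
E
python3 - <<'E'
from h import *
for n in("top","side"):
    im,d=get_image(n);cv2.imwrite(f"pics/{n}0.png",im);np.save(f"{n}0.npy",d)
    K,R,t=cam(n);print(n,-R.T@t,R[2],K[0,0])
s=read_state();print(s["position"],s["ee_rot"],s["clock"],s["gripper_width"])
E
```

```text
top [ 205.26854568   -2.15289527 1777.19850738] [ 0.1689351  -0.00463155 -0.98561629] 450.22543622160634
side [  271.53691035 -1276.45997693   795.4263149 ] [ 0.14811351  0.85581444 -0.4956249 ] 396.8851515507528
[ 246.51106607 -573.77020831  230.33420717] [-2.01422468e-01  9.79503978e-01  9.38014502e-04 -2.57981109e-04] 0.1 85.6394198299206
```

View pics/top0.png

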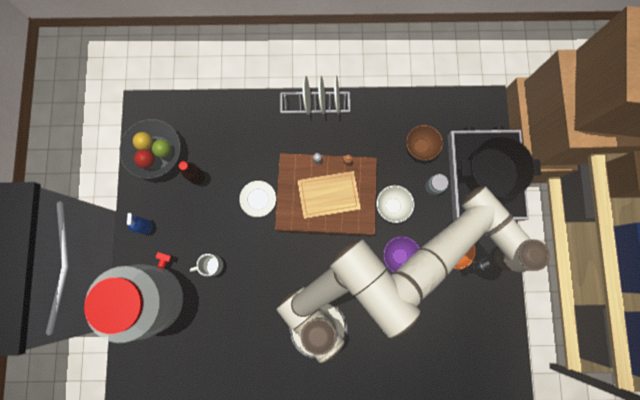

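View pics/side0.png

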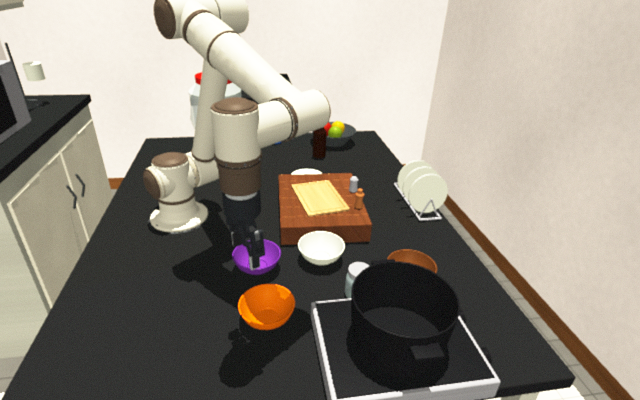

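The top view shows the block at about (327,194), the board at (329,195), and the white bowl at (396,204), which is the -y side. The plate is at (257,198), and the salt and pepper are at (318,157) and (348,159). The side view confirms the deep bowl is on the near (-y) side.

```bash
cat >> h.py <<'E'
def fit(n,im,z,kind,box):
    hsv=cv2.cvtColor(im,cv2.COLOR_BGR2HSV).astype(int);h,s,v=hsv[...,0],hsv[...,1],hsv[...,2]
    if kind=="board": m=(v>165)&(s>50)&(h>8)&(h<35)
    else: m=(s>60)&(v>50)&((h<35)|(h>170))
    M=np.zeros(m.shape,np.uint8);a,b,c,d=box;M[b:d,a:c]=m[b:d,a:c]*255
    M=cv2.morphologyEx(M,cv2.MORPH_OPEN,np.ones((3,3)))
    C=max(cv2.findContours(M,cv2.RETR_EXTERNAL,cv2.CHAIN_APPROX_NONE)[0],key=cv2.contourArea)
    P=np.array([px(n,u,w,z)[:2] for u,w in C[:,0]],np.float32)
    (c,wh,ang)=cv2.minAreaRect(P)
    # longest side direction taken as y axis
    y=np.deg2rad(ang) if wh[0]>wh[1] else np.deg2rad(ang+90)
    yaw=(np.rad2deg(y)-90+90)%180-90
    return np.array(c),sorted(wh),yaw
E
python3 - <<'E'
from h import *
im=cv2.imread("pics/top0.png");d=np.load("top0.npy")
print(fit("top",im,70,"block",(265,145,380,240)))
print(fit("top",im,79,"board",(290,165,370,225)))
P=cloud("top",d)
def med(u,v):return P[v-1:v+2,u-1:u+2].reshape(-1,3).mean(0).round(1)
for nm,u,v in(("board",329,195),("block",285,220),("block",365,220),("salt",318,157),("pepper",348,159),("bowl",396,204)):print(nm,med(u,v))
cv2.imwrite("pics/c.png",cv2.resize(im[140:245,235:420],None,fx=4,fy=4,interpolation=cv2.INTER_CUBIC))
E
```

```text
(array([514.17236328, -39.70396423]), [314.2825622558594, 384.7026062011719], np.float64(-3.4868927001953125))
(array([506.26974487, -49.25719452]), [153.08859252929688, 222.9320526123047], np.float64(8.515318870544434))
board [502.7 -50.3  79.7]
block [410.1 119.   70.4]
block [ 405.5 -186.1   69.7]
salt [640.5 -10.2 127.7]
pepper [ 629.7 -122.9  132.9]
bowl [ 475.2 -318.4    6.1]
```

View pics/c.png

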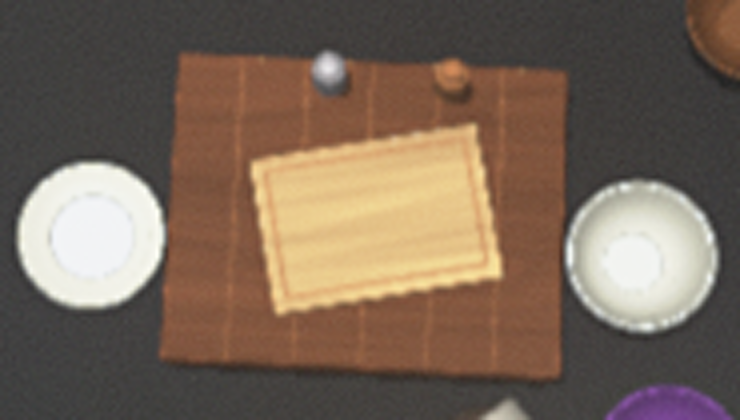

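```bash
cat >> h.py <<'E'
def go(x,y,z,ang,dz0=None):
    """print tool-frame shift/turn to world TCP (mm), tool y axis at ang deg"""
    from scipy.spatial.transform import Rotation as Ro
    s=read_state();R=Ro.from_quat(s["ee_rot"]).as_matrix();p=s["position"]
    yv=np.array([np.cos(np.deg2rad(ang)),np.sin(np.deg2rad(ang)),0]);zv=np.array([0,0,-1.]);T=np.stack([np.cross(yv,zv),yv,zv],1)
    print("at",p.round(1),"shift m",(R.T@(np.array([x,y,z])-p)/1000).round(4),"turn",Ro.from_matrix(R.T@T).as_rotvec().round(4))
E
python3 - <<'E'
from h import *
im=cv2.imread("pics/top0.png");d=np.load("top0.npy");P=cloud("top",d)
u0,v0,u1,v1=265,145,380,240
Q=P[v0:v1,u0:u1].reshape(-1,3);k=(Q[:,2]>50)&(Q[:,2]<90)&(Q[:,0]>350)
c,wh,a=cv2.minAreaRect(Q[k,:2].astype(np.float32));print(c,wh,a)
f=lambda U,V:px("top",(U+.5)/4-.5+235,(V+.5)/4-.5+140,70).round(1)
for p in((180,55),(567,70),(562,376),(162,358)):print(f(*p))
go(515,108,231,176.5)
E
```

```text
(513.7687377929688, -48.06758117675781) (398.22296142578125, 301.9344787597656) 86.374755859375
[672.5 139.4  70. ]
[ 651.8 -238.6   70. ]
[ 352.9 -222.7   70. ]
[375.8 156.7  70. ]
at [ 246.5 -573.8  230.3] shift m [-5.157e-01  5.205e-01  3.000e-04] turn [ 1.8000e-03  1.0000e-03 -1.1041e+00]
```

```bash
python3 -m handwheel '[[-0.05,0.05,0,0,0,-0.11,1],[-0.1,0.1,0,0,0,-0.22,1],[-0.14,0.14,0,0,0,-0.33,1],[-0.18,0.18,0,0,0,-0.44,1],[-0.22,0.22,0,0,0,-0.55,1],[-0.26,0.26,0,0,0,-0.66,1],[-0.3,0.3,0,0,0,-0.77,1],[-0.34,0.34,0,0,0,-0.88,1],[-0.38,0.38,0,0,0,-0.99,1],[-0.42,0.42,0,0,0,-1.1,1]]'; python3 -c "
from h import *
go(515,108,140,176.6)"
```

```text
clock: 1.35
position: [466.9, -20.6, 231.2]
ee_rot: [-0.685, 0.728, 0.0, -0.0]
contact_force: [0.6, 0.1, 0.1]
gripper_width: 85.9
grasp_force: 0.0
at [466.9 -20.6 231.2] shift m [-0.1313 -0.0401  0.0912] turn [ 0.0001  0.     -0.0016]
```

```bash
python3 -m handwheel '[[-0.045,-0.014,0,0,0,0,1],[-0.09,-0.028,0,0,0,0,1],[-0.131,-0.04,0.03,0,0,0,1],[-0.131,-0.04,0.07,0,0,0,1],[-0.131,-0.04,0.1,0,0,0,1],[-0.131,-0.04,0.125,0,0,0,1],[-0.131,-0.04,0.14,0,0,0,1],[-0.131,-0.04,0.14,0,0,0,1]]'; python3 - <<'E'
from h import *
go(515,108,80,176.6)
im,d=get_image("side");K,R,t=cam("side")
q=K@(R@np.array(read_state()["position"])+t);q=q/q[2];print(q)
u,v=int(q[0]),int(q[1]);cv2.imwrite("pics/s1.png",cv2.resize(im[v-70:v+50,u-80:u+80],None,fx=4,fy=4,interpolation=cv2.INTER_CUBIC))
E
```

```text
clock: 2.35
position: [514.7, 105.3, 90.4]
ee_rot: [-0.684, 0.73, 0.0, -0.001]
contact_force: [0.1, 0.3, 0.3]
gripper_width: 85.8
grasp_force: 0.0
at [514.7 105.3  90.4] shift m [-0.0028 -0.0001  0.0104] turn [ 0.0021 -0.0013 -0.0058]
[314.61256346 173.67840286   1.        ]
```

View pics/s1.png

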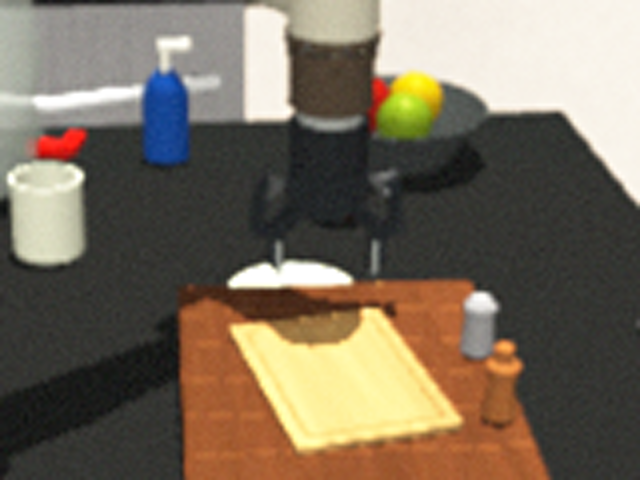

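The fingertips at crop (278,270) and (375,272) hang behind the board's left end. They end slightly above the projected TCP (320,280). I'll feel for the block top.

```bash
python3 -m handwheel '[[0,0,0.008,0,0,-0.006,1],[0,0,0.014,0,0,-0.006,1],[0,0,0.017,0,0,-0.006,1],[0,0,0.017,0,0,-0.006,1],[0,0,0.017,0,0,-0.006,1]]'; python3 -m handwheel '[[0,0,0.002,0,0,0,1],[0,0,0.004,0,0,0,1],[0,0,0.004,0,0,0,1]]';  python3 -m handwheel '[[0,0,0.002,0,0,0,1],[0,0,0.003,0,0,0,1],[0,0,0.003,0,0,0,1]]'
```

```text
clock: 3.02
position: [515.4, 105.7, 74.5]
ee_rot: [-0.686, 0.728, -0.0, 0.0]
contact_force: [-0.1, -0.3, -0.3]
gripper_width: 85.4
grasp_force: 0.0
clock: 3.4
position: [515.1, 105.5, 70.1]
ee_rot: [-0.686, 0.728, 0.0, -0.0]
contact_force: [0.2, -0.3, -0.6]
gripper_width: 85.5
grasp_force: 0.0
clock: 3.78
position: [515.2, 105.6, 67.2]
ee_rot: [-0.686, 0.728, 0.0, -0.0]
contact_force: [-0.8, 0.3, -0.7]
gripper_width: 85.3
grasp_force: 0.0
```

```bash
for i in 1 2 3; do python3 -m handwheel '[[0,0,0.001,0,0,0,1],[0,0,0.002,0,0,0,1],[0,0,0.002,0,0,0,1]]' | grep -E "pos|contact"; done
```

```text
position: [515.2, 105.5, 65.2]
contact_force: [0.9, 0.2, 0.4]
position: [515.2, 105.6, 63.2]
contact_force: [-0.1, -0.1, -0.6]
position: [515.2, 105.6, 61.2]
contact_force: [0.5, 0.4, -0.1]
```

```bash
python3 -m handwheel '[[0.008,0,0.001,0,0,0,1],[0.016,0,0.001,0,0,0,1],[0.024,0,0.001,0,0,0,1],[0.030,0,0.001,0,0,0,1],[0.036,0,0.001,0,0,0,1],[0.042,0,0.001,0,0,0,1],[0.048,0,0.001,0,0,0,1],[0.054,0,0.001,0,0,0,1],[0.06,0,0.001,0,0,0,1]]'; python3 - <<'E'
from h import *
im,d=get_image("side");cv2.imwrite("pics/s2.png",cv2.resize(im[110:250,230:400],None,fx=4,fy=4,interpolation=cv2.INTER_CUBIC))
im,d=get_image("top");cv2.imwrite("pics/t2.png",cv2.resize(im[130:250,235:420],None,fx=4,fy=4,interpolation=cv2.INTER_CUBIC))
E
```

```text
clock: 6.02
position: [511.8, 45.4, 60.3]
ee_rot: [-0.686, 0.728, -0.0, 0.0]
contact_force: [0.9, 2.0, -0.7]
gripper_width: 85.6
grasp_force: 0.7
```

View pics/s2.png

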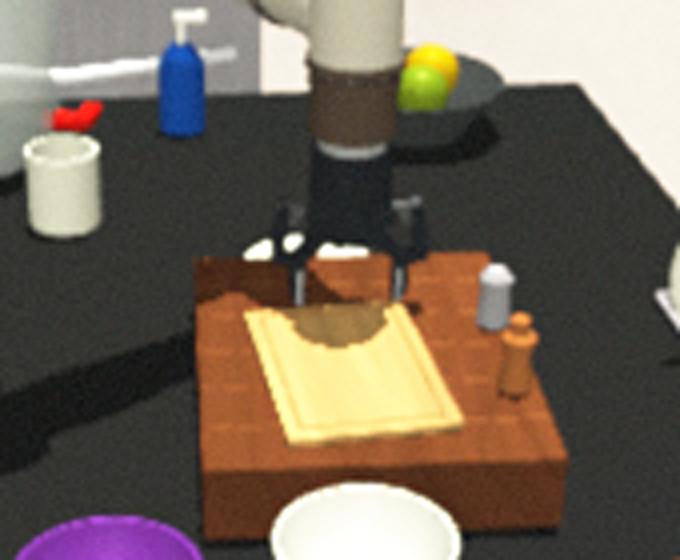

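The fingertips sit against the board's left end at (300,300) and (398,300). The board slides and is turning square, with a force of 2 N, so I'll continue.

```bash
python3 -m handwheel '[[0.006,0,0,0,0,0,1],[0.012,0,0,0,0,0,1],[0.018,0,0,0,0,0,1],[0.024,0,0,0,0,0,1],[0.030,0,0,0,0,0,1],[0.036,0,0,0,0,0,1],[0.042,0,0,0,0,0,1],[0.048,0,0,0,0,0,1],[0.054,0,0,0,0,0,1],[0.06,0,0,0,0,0,1]]'; python3 -m handwheel '[[0.005,0,0,0,0,0,1],[0.01,0,0,0,0,0,1],[0.015,0,0,0,0,0,1],[0.015,0,0,0,0,0,1]]' ;cat > look.py <<'E'
from h import *
import sys
im,d=get_image("top");n=sys.argv[1];cv2.imwrite(f"pics/t{n}.png",im)
im2,d2=get_image("side")
for c,w,z,b in(("top",im,79,(290,150,420,230)),):print(c,fit(c,w,z,"board",b))
cv2.imwrite("pics/x%s.png"%n,np.vstack([cv2.resize(im[140:240,260:420],(480,300),interpolation=cv2.INTER_CUBIC),cv2.resize(im2[165:265,260:420],(480,300),interpolation=cv2.INTER_CUBIC)]))
E
python3 look.py 3
```

```text
clock: 7.38
position: [508.1, -14.6, 60.3]
ee_rot: [-0.686, 0.728, 0.0, -0.0]
contact_force: [0.7, 1.2, -0.1]
gripper_width: 85.3
grasp_force: 0.8
clock: 7.88
position: [507.0, -29.7, 60.3]
ee_rot: [-0.686, 0.728, 0.0, -0.0]
contact_force: [-0.1, 0.4, -0.3]
gripper_width: 85.2
grasp_force: 0.0
top (array([ 476.13861084, -148.98112488]), [152.25057983398438, 223.50767517089844], np.float64(-3.4804458618164062))
```

View pics/x3.png

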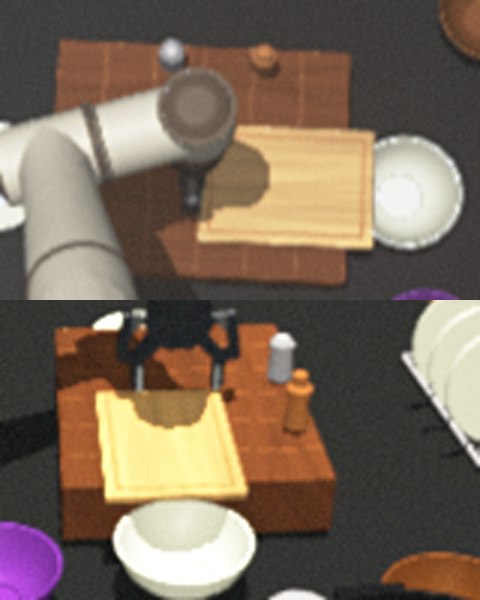

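The board is square at -3.5° and sticks out about 30 mm, with its end at top-crop column 374 and the block edge at 349. It needs 20 mm more.

```bash
python3 -m handwheel '[[0.004,0,0,0,0,0,1],[0.008,0,0,0,0,0,1],[0.012,0,0,0,0,0,1],[0.016,0,0,0,0,0,1],[0.019,0,0,0,0,0,1],[0.02,0,0,0,0,0,1],[0.02,0,0,0,0,0,1]]'; python3 -m handwheel '[[-0.01,0,0,0,0,0,1],[-0.03,0,0,0,0,0,1],[-0.03,0,-0.04,0,0,0,1],[-0.03,0,-0.1,0,0,0,1],[-0.08,0,-0.14,0,0,0,1],[-0.14,0,-0.14,0,0,0,1],[-0.2,0,-0.14,0,0,0,1],[-0.24,0,-0.14,0,0,0,1],[-0.24,0,-0.14,0,0,0,1]]'; python3 look.py 4
```

```text
clock: 8.85
position: [506.1, -49.4, 60.3]
ee_rot: [-0.686, 0.728, -0.0, -0.0]
contact_force: [1.0, 0.2, -0.5]
gripper_width: 85.6
grasp_force: 0.2
clock: 9.98
position: [520.0, 193.3, 199.9]
ee_rot: [-0.688, 0.726, -0.0, -0.0]
contact_force: [-0.4, -0.1, -0.6]
gripper_width: 85.0
grasp_force: 0.0
top (array([ 474.85845947, -169.57191467]), [152.2191925048828, 221.49624633789062], np.float64(-3.7419662475585938))
```

View pics/x4.png

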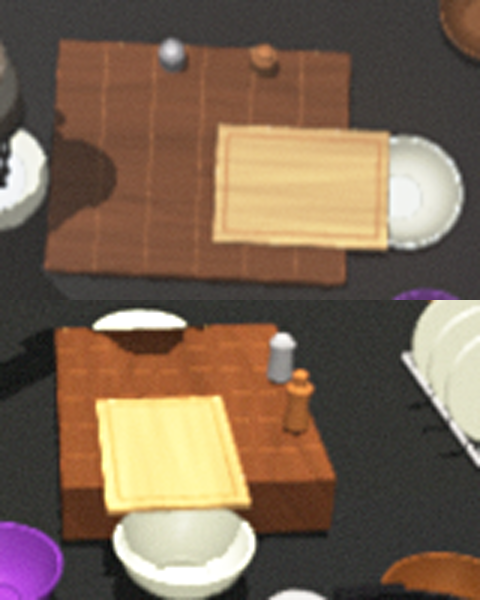

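The hand is clear and the board sticks out about 50 mm, square to within about half a degree. The bowl, plate, salt and pepper haven't moved.

```bash
python3 -c "
from bench import *
print(job_done())"
```

```text
the job is handed in; nothing more can be done
None
```

The job is handed in: the board lies flat and square on the block, with its end about 50 mm past the edge over the bowl, the bowl, plate, salt and pepper look unmoved in the last pictures, and the hand is clear (about 10 s used).

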